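# Fit a DN25 gauge to a DN40 pumping port through a reducer

### The arm

A 6-joint arm with a two-finger parallel gripper is mounted at the origin on a cart in front of the work surface, level with it; the furniture and walls round the work are solid. World frame = base frame: x ahead of the robot, y to its left, z up, the work surface at z = 0. Lengths are in m, angles in rad, forces in N, time in s.
With the tool pointing down it reaches from about 0.325 to 0.9 m from the base axis. Payload 6.1 kg.
Tool frame: the origin (TCP) lies between the finger pads; the fingertips stand arm.nose_length ahead of it and the grasp point (between the pads) lies 11 mm behind it (arm.nose_length is the distance from the TCP to the fingertips, in m); z points along the fingers, y is the line along which they close (so a half turn about z gives the same grasp; the last joint's range is limited). The gripper opens to 85 mm and grips with 20 to 120 N. Pads are 22 mm wide; open, the fingers measure 114 mm over their backs; the gripper's body (76 mm by 85 mm) begins 54 mm behind the grasp point. The pads swing forward as they close: fully open they stand 13 mm farther back than shut.
Start: joints at [-1.286, 0.22, 1.526, -0, 1.395, -0.126], TCP at [0.25, -0.573, 0.218] pointing down, gripper open.
Joint ranges: [-2.98, 2.98], [-0.91, 2.08], [0.09, 2.57], [-1.24, 4.39], [0.2, 2.65], [-2.68, 2.68]. Speed limits (rad/s): [2.57, 2.57, 3.01, 3.14, 3.14, 3.14].

### API

Orientations are given as a 3x3 rotation matrix whose columns are the frame's x, y, z axes.
In Python, from station import arm gives the robot as it stands. Calls block until the motion is done:
- arm.goto(position, orientation): joint-space move of the TCP to a pose.
- arm.line_to(position, orientation=None, v=0.15): straight line of the TCP; orientation=None keeps the orientation; v is the mean speed in m/s.
- arm.set_joints(angles): joint-space move.
- arm.let_go() and arm.grasp(): open the fingers fully, or close them until they stop; the grip force is fixed at half the most.
- arm.hold(seconds).
- arm.inverse_kinematics(position, orientation): joint angles nearest the present ones, or None.
- arm.state(): the state.
- arm.get_image(name): name is "side" or "top"; returns a dict with "pixels" (420x560x3 uint8, red, green, blue), "fx", "fy", "cx", "cy" (pixels), "extrinsics" (4x4, takes a point from camera to world coordinates). Camera axes: x right, y up, looking along -z (the intrinsics and any distortion apply to the point x, -y, -z); pixel columns grow to the right and rows downward; lengths in m; the calibration is good to about 2 mm. A picture is of the moment at which its call begins. There is no depth.
A pose or a line that the arm cannot do raises arm.IKError and nothing moves.
- arm.job_done(): hands the job in; it is judged then, once.
The state is a dict: "t": time; "joint_pos": joint angles; "qd": joint speeds; "joint_efforts": joint torques, N m; "position": TCP position; "eef_rot": TCP orientation; "force": force on the tool from outside, world axes, zero at the start; "ft_torque": the same for the moment, N m; "grip_width": finger opening in m; "finger_force": force on a finger pad.
Only numpy, scipy, OpenCV 4.12 (cv2) and the standard library are available. Lean on these libraries where they do the work, as an engineer would, in place of code of your own. Each camera call takes 0.05 s, during which the arm holds its last target. There are 200 camera calls.

### The job

Fit the finned gauge to the open pumping port on the bench through the conical reducer, building the joint upward from the port one piece at a time: the large seal ring in the port, the reducer on it wide end down, the medium seal ring in the reducer's top, and the gauge upright on that. Every piece must be seated fully home and centred on the one below and left standing free. Leave the small seal ring, the blank flange, the clamps and the calliper where they lie.

Things in the scene. Friction and masses are not known exactly. Their poses are not given: they have to be found in the camera images.
- port: Target: fixed aluminium pumping tee on a round foot 84 mm wide, 9 mm high. Its upright tube ends in an open flange 53 mm across, flat face 65 mm above the bench, with a recess 41 mm across, 4.5 mm deep (1 mm chamfer) for the large seal ring. Origin: centre of the foot's underside, on the tube axis; z up. A blanked, clamped side branch reaches 62 mm out along its +x, at most 52 mm high.
- seal_ring_40: Large seal ring: metal sleeve with a dark O-ring belt round it, lying flat, 9 mm high, 30 g. Belt 54 mm across (grip here) at heights 2.5 to 6.5 mm; sleeve 38 mm across, chamfered 1 mm, standing 2.5 mm proud of the belt above and below. Origin: centre of the underside; z up. Seated in the port its origin is 62.5 mm above the port's.
- reducer: Conical aluminium reducer, 50 mm high, on its wide flange (53 mm); neck 28 mm; top flange 37.4 mm across, rim at heights 42.5 to 50 mm (grip here). Recess below 41 mm across for the large ring, recess on top 27 mm across for the medium ring, each 4.5 mm deep, 1 mm chamfers. 0.18 kg. Origin: centre of the underside. Seated on the large ring its origin is 69 mm above the port's (flanges 4 mm apart).
- seal_ring_25: Medium seal ring, like the large one: 9 mm high, 20 g. Dark belt 38.4 mm across (grip here) at heights 2.5 to 6.5 mm; sleeve 24 mm across, chamfered 1 mm, 2.5 mm proud of the belt above and below. Origin: centre of the underside; z up. Seated in the reducer's top its origin is 47.5 mm above the reducer's.
- gauge: Finned gauge standing upright, 83 mm high, 0.24 kg: foot flange 40 mm across, 9 mm high; neck 29 mm; pale finned cylinder 52.5 mm across at heights 26 to 67 mm (grip here); black cap 44 mm; stub 12 mm on top. Recess under the foot 27 mm across, 4.5 mm deep, for the medium ring. Origin: centre of the underside; z up. Seated on the medium ring its origin is 54 mm above the reducer's.
- seal_ring_16: Bystander: the small seal ring, 30 mm across, 8 mm high; too small for any of these flanges. Origin: centre of the underside.
- blank_flange: Bystander: a plain round blank flange of bare metal, a disc without a hole, 40 mm across, 8 mm high. Origin: centre of the underside.
- clamp_large: Bystander: large closed swing clamp, a pale metal ring with a wing nut, 74 x 108 x 20 mm, lying flat. Origin: centre of the underside.
- clamp_medium: Bystander: medium closed swing clamp, 66 x 90 x 20 mm, lying flat. Origin: centre of the underside.
- calliper: Bystander: steel calliper lying flat, 75 x 150 x 14 mm, long along its y. Origin: centre of the underside.

How it is judged:
On the way, in this order (a step that is already met when the one before it is completed fails the run):
1. the large seal ring is seated in the port, let go (z of seal_ring_40 in the frame of port between 0.061 and 0.064 m and horizontal distance between seal_ring_40 and port below 0.004 m and angle between seal_ring_40's own z axis and vertical below 0.06 rad and contact force between the fingers and seal_ring_40 below 0.2 N), for 0.2 s.
2. the reducer is seated on the large seal ring, let go (z of seal_ring_40 in the frame of port between 0.061 and 0.064 m and horizontal distance between seal_ring_40 and port below 0.004 m and angle between each of seal_ring_40, reducer's own z axis and vertical below 0.06 rad and z of reducer in the frame of port between 0.0675 and 0.0705 m and horizontal distance between reducer and port below 0.005 m and contact force between the fingers and reducer below 0.2 N), for 0.2 s.
3. the medium seal ring is seated in the reducer's top, let go (z of seal_ring_40 in the frame of port between 0.061 and 0.064 m and horizontal distance between seal_ring_40 and port below 0.004 m and angle between each of seal_ring_40, reducer, seal_ring_25's own z axis and vertical below 0.06 rad and z of reducer in the frame of port between 0.0675 and 0.0705 m and horizontal distance between reducer and port below 0.005 m and z of seal_ring_25 in the frame of reducer between 0.046 and 0.049 m and horizontal distance between seal_ring_25 and reducer below 0.004 m and contact force between the fingers and seal_ring_25 below 0.2 N), for 0.2 s.
At the end, for the whole second after the job is handed in: The large seal ring sits in the port (height within 1.5 mm of seated, within 4 mm of the axis), the reducer on it (1.5 mm; 5 mm), the medium seal ring in the reducer's top (1.5 mm; 4 mm) and the gauge on that (1.5 mm; 5 mm), all upright within 0.06 rad, let go and at rest (z of seal_ring_40 in the frame of port between 0.061 and 0.064 m and horizontal distance between seal_ring_40 and port below 0.004 m and angle between each of seal_ring_40, reducer, seal_ring_25, gauge's own z axis and vertical below 0.06 rad and z of reducer in the frame of port between 0.0675 and 0.0705 m and horizontal distance between reducer and port below 0.005 m and z of seal_ring_25 in the frame of reducer between 0.046 and 0.049 m and horizontal distance between seal_ring_25 and reducer below 0.004 m and z of gauge in the frame of reducer between 0.0525 and 0.0555 m and horizontal distance between gauge and reducer below 0.005 m and linear speed of each of seal_ring_40, reducer, seal_ring_25, gauge below 0.02 m/s and angular speed of each of seal_ring_40, reducer, seal_ring_25, gauge below 0.2 rad/s); the robot touches nothing.
It fails at once if the small seal ring is moved by more than 20 mm (distance of seal_ring_16 from where it was at the start of the episode above 0.02 m).
It fails at once if the blank flange is moved by more than 20 mm (distance of blank_flange from where it was at the start of the episode above 0.02 m).
It fails at once if the large clamp is moved by more than 20 mm (distance of clamp_large from where it was at the start of the episode above 0.02 m).
It fails at once if the medium clamp is moved by more than 20 mm (distance of clamp_medium from where it was at the start of the episode above 0.02 m).
It fails at once if the calliper is moved by more than 20 mm (distance of calliper from where it was at the start of the episode above 0.02 m).
It also fails if it takes over 99 s, if anything falls off the work surface, if the arm or the gripper's body presses on something with over 40 N, if the wrist force passes 120 N, or if a joint passes its speed limit or range.

## Working session

There is one attempt and no reset: what is moved stays moved. The work goes in short steps, each a Python script; the robot and the scene stay as the last script left them, time stands still between calls to the robot, and variables do not carry over. Pictures are saved under pics/ and viewed, at most 14 in all, crops included, and the job is handed in when it is done.

```bash
ls; mkdir -p pics; python3 - <<'E'
from station import arm
import cv2,numpy as np
for n in("top","side"):
    im=arm.get_image(n); cv2.imwrite(f"pics/{n}0.png",im["pixels"][:,:,::-1]); print(n,im["fx"],im["fy"],im["cx"],im["cy"],[k for k in im]); print(np.round(im["extrinsics"],4))
s=arm.state(); print(s["t"],s["position"],s["eef_rot"],s["grip_width"],arm.nose_length)
E
```

```text
pics
top 452.8338761056002 452.8338761056002 281.802994063407 208.42440216893124 ['pixels', 'fx', 'fy', 'cx', 'cy', 'extrinsics']
[[ 2.9800e-02  9.8790e-01 -1.5220e-01  3.7620e-01]
 [-9.9960e-01  2.9500e-02 -4.4000e-03 -1.2640e-01]
 [ 2.0000e-04  1.5230e-01  9.8830e-01  1.1911e+00]
 [ 0.0000e+00  0.0000e+00  0.0000e+00  1.0000e+00]]
side 535.1038707262112 535.1038707262112 266.5069788306142 210.46934253155143 ['pixels', 'fx', 'fy', 'cx', 'cy', 'extrinsics']
[[-0.9984  0.0469 -0.0308  0.5166]
 [-0.0542 -0.6644  0.7454  0.8359]
 [ 0.0145  0.7459  0.6659  0.8917]
 [ 0.      0.      0.      1.    ]]
0.1 [ 0.249405   -0.57244469  0.21656923] [[ 9.16794454e-01  3.99359025e-01 -5.47094953e-04]
 [ 3.99359351e-01 -9.16792809e-01  1.74777618e-03]
 [ 1.96417472e-04 -1.82083899e-03 -9.99998323e-01]] 0.08543170192370947 0.008
```

View pics/top0.png

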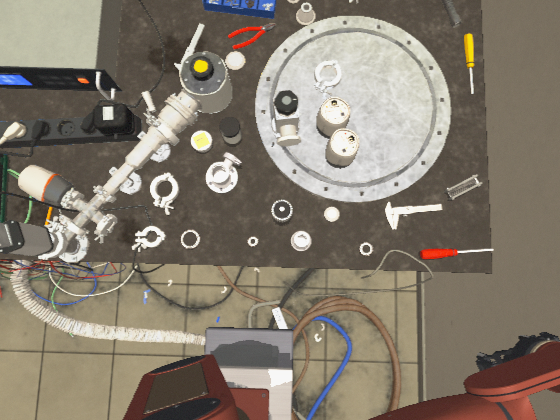

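View pics/side0.png

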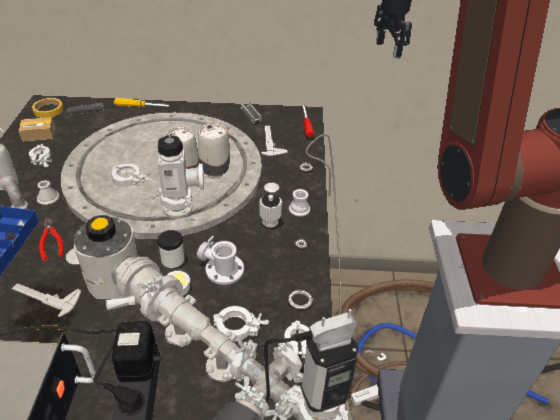

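The top view shows the port at (222,177), the large ring at (190,239), the reducer at (301,240), the medium ring at (366,249), the gauge at (282,211), the small ring at (253,241), the blank flange at (332,214) and the clamps at (164,190) and (150,237). In the side view the port is at (224,258), the large ring at (300,299), the reducer at (300,201), the gauge at (270,205) and the medium ring at (306,167).

```bash
cat > h.py <<'E'
from station import arm
import cv2,numpy as np
def ray(im,uv):
    E=im["extrinsics"]; d=E[:3,:3]@np.array([(uv[0]-im["cx"])/im["fx"],-(uv[1]-im["cy"])/im["fy"],-1]); return E[:3,3],d
def plane(im,uv,z):
    o,d=ray(im,uv); return o+d*(z-o[2])/d[2]
def pix(im,p):
    E=im["extrinsics"]; c=E[:3,:3].T@(np.asarray(p)-E[:3,3]); return np.array([im["cx"]-im["fx"]*c[0]/c[2],im["cy"]+im["fy"]*c[1]/c[2]])
def two(a,ua,b,ub):
    A=[];B=[]
    for im,u in((a,ua),(b,ub)):
        o,d=ray(im,u); d=d/np.linalg.norm(d); P=np.eye(3)-np.outer(d,d); A.append(P);B.append(P@o)
    x=np.linalg.lstsq(np.vstack(A),np.hstack(B),rcond=None)[0]; r=np.linalg.norm(np.vstack(A)@x-np.hstack(B)); return x,r
def crop(im,u,v,w,h,s,fn):
    cv2.imwrite(fn,cv2.resize(im["pixels"][v:v+h,u:u+w,::-1],None,fx=s,fy=s,interpolation=cv2.INTER_CUBIC))
E
python3 - <<'E'
from h import *
t=arm.get_image("top");s=arm.get_image("side")
crop(t,135,145,250,120,3.2,"pics/tc.png")
crop(s,190,150,150,180,3.3,"pics/sc.png")
for n,a,b,z in[("port",(222,177),(224,247),.065),("r40",(190,239),(300,299),.0045),("red",(301,240),(300,195),.05),("r25",(366,249),(306,167),.0045),("gauge",(282,211),(270,188),.075),("r16",(253,241),(300,244),.004)]:
    print(n,plane(t,a,z).round(4),plane(s,b,z).round(4))
E
```

```text
port [0.6259 0.033  0.065 ] [0.6397 0.0348 0.065 ]
r40 [0.4706 0.1172 0.0045] [0.4722 0.117  0.0045]
red [ 0.4728 -0.1722  0.05  ] [ 0.4769 -0.1688  0.05  ]
r25 [ 0.4582 -0.3445  0.0045] [ 0.4592 -0.3437  0.0045]
gauge [ 0.5416 -0.1222  0.075 ] [ 0.5504 -0.16    0.075 ]
r16 [ 0.4703 -0.0482  0.004 ] [ 0.4734 -0.0461  0.004 ]
```

View pics/tc.png

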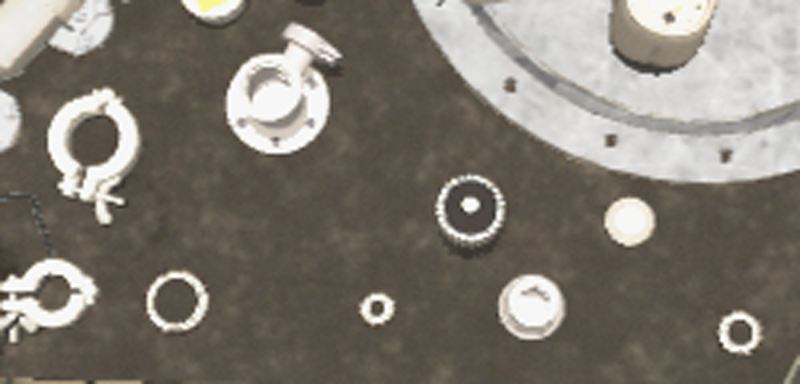

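View pics/sc.png

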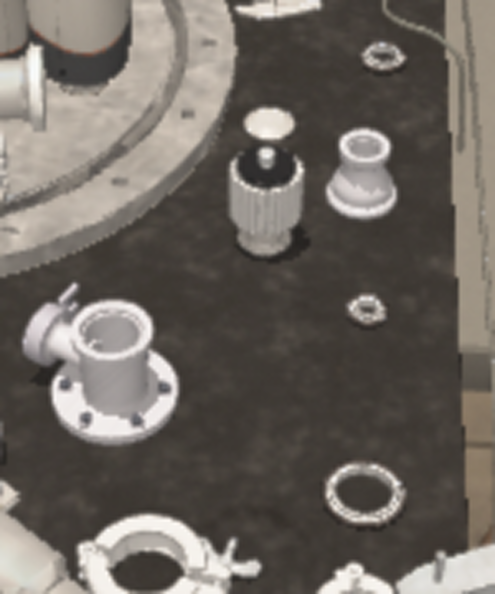

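```bash
cat >> h.py <<'E'
from scipy.optimize import least_squares
def circ(im,c0,z,R,tol=.007,sector=None,thr=None):
    """edge pixels cast on plane z, fixed-radius circle fit near c0 (xy)"""
    g=cv2.cvtColor(im["pixels"],cv2.COLOR_RGB2GRAY); e=cv2.Canny(g,60,160)
    v,u=np.nonzero(e); P=np.array([plane(im,p,z)[:2] for p in zip(u,v) if np.hypot(*(np.array(p)-pix(im,[*c0,z])))<40])
    # keep outermost near-circle edge points
    c=np.array(c0,float)
    for k in(tol,tol*.6,tol*.4,tol*.4):
        d=P-c; r=np.hypot(*d.T); m=abs(r-R)<k
        if sector is not None:
            m&=(d/r[:,None])@np.array(sector)>-.2
        c=least_squares(lambda q:np.hypot(*(P[m]-q).T)-R,c,loss="soft_l1",f_scale=.001).x
    return c,m.sum(),np.sqrt(np.mean((np.hypot(*(P[m]-c).T)-R)**2))
E
python3 - <<'E'
from h import *
t=arm.get_image("top");s=arm.get_image("side")
far={"top":(.85,.5),"side":(-.2,-1)}
for n,a,b,z,R in[("foot",(221.9,177.2),(224.8,269.7),.0045,.042),("flange",(221,173),(224.2,249),.065,.0265),("r40",(190.3,239),(300.5,299.3),.0045,.027),("redtop",(301.3,239),(300.6,194.8),.05,.0187),("redbot",(301,240.7),(300,209),.003,.0265),("r25",(366.2,248.7),(306.2,167),.0045,.0192),("gauge",(281.9,210.5),(270.5,202),.067,.02625),("gfoot",(282,217),(270.5,223),.0045,.020)]:
  for nm,im,uv in(("top",t,a),("side",s,b)):
    c0=plane(im,uv,z)[:2]
    sec=np.array(far[nm])/np.linalg.norm(far[nm]) if n in("flange","redtop","gauge") else None
    c,k,r=circ(im,c0,z,R,sector=sec); print(n,nm,c0.round(4),c.round(4),k,round(r*1e3,2))
E
```

```text
foot top [0.6388 0.0418] [0.6398 0.0441] 102 1.48
foot side [0.639  0.0457] [0.6408 0.0425] 102 1.58
flange top [0.6362 0.0361] [0.6426 0.0329] 26 1.25
flange side [0.6386 0.0407] [0.6401 0.0414] 43 1.07
r40 top [0.4706 0.1164] [0.4723 0.1187] 51 1.71
r40 side [0.4711 0.1177] [0.4705 0.1156] 55 1.77
redtop top [ 0.4754 -0.1729] [ 0.4792 -0.1718] 27 1.31
redtop side [ 0.4754 -0.1696] [ 0.4762 -0.1746] 26 1.2
redbot top [ 0.4749 -0.1741] [ 0.4752 -0.173 ] 76 1.12
redbot side [ 0.4743 -0.1704] [ 0.4763 -0.1735] 46 1.16
r25 top [ 0.459 -0.345] [ 0.4596 -0.3424] 38 1.84
r25 side [ 0.4586 -0.3438] [ 0.4611 -0.3465] 33 1.54
gauge top [ 0.544  -0.1218] [ 0.5474 -0.1203] 35 0.81
gauge side [ 0.5469 -0.1179] [ 0.5479 -0.1178] 23 1.2
gfoot top [ 0.536  -0.1224] [ 0.5336 -0.1221] 39 1.47
gfoot side [ 0.5455 -0.1123] [ 0.5476 -0.1184] 33 1.1
```

```bash
cat >> h.py <<'E'
def ori(a):
    y=np.array([np.cos(a),np.sin(a),0]);z=np.array([0,0,-1.]);return np.column_stack([np.cross(y,z),y,z])
def best(p,a):
    q0=np.array(arm.state()["joint_pos"]);c=[]
    for k in(a,a+np.pi):
        q=arm.inverse_kinematics(p,ori(k))
        if q is not None:c.append((abs(np.array(q)-q0).max()+ (5 if abs(q[5])>2.6 else 0),k))
    return ori(min(c)[1])
def st(m=""):
    s=arm.state();print(m,"t",round(s["t"],2),"p",np.round(s["position"],4),"F",np.round(s["force"],1),"w",round(s["grip_width"],4),"ff",np.round(s["finger_force"],1));return s
PORT=np.array([.640,.0428]);R40=np.array([.4714,.1170]);RED=np.array([.4757,-.173]);R25=np.array([.460,-.3445]);GAU=np.array([.5477,-.119])
E
python3 - <<'E'
from h import *
O=best([*R40,.12],0.);arm.goto([*R40,.12],O);st("above")
arm.line_to([*R40,.03]);st("low")
arm.line_to([*R40,.0075],v=.05);st("down")
arm.grasp();st("grip")
t=arm.get_image("top");s=arm.get_image("side")
a=pix(s,[*R40,.03]).astype(int);b=pix(t,[*R40,.03]).astype(int)
crop(s,a[0]-50,a[1]-60,100,90,6,"pics/s1.png")
E
```

```text
above t 2.89 p [0.4719 0.1164 0.1202] F [ 0.3 -0.8 -0.2] w 0.0857 ff 0.0
low t 3.64 p [0.4721 0.1169 0.0306] F [-0.4  0.2  0.6] w 0.0851 ff 0.0
down t 4.24 p [0.4712 0.117  0.0073] F [-0.2 -0.9  0.5] w 0.0852 ff 0.0
grip t 5.01 p [0.4714 0.117  0.0075] F [0.6 0.9 0.7] w 0.0002 ff 0.0
```

View pics/s1.png

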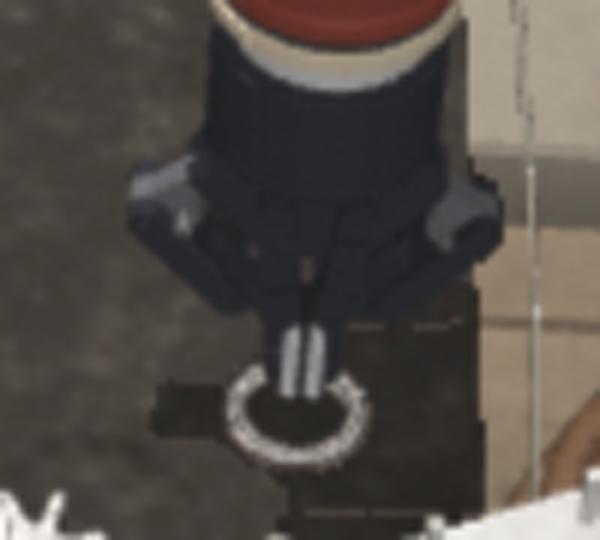

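The side view shows the fingers shut at crop (305,385), above and inside the ring at (298,412). The pads passed over the belt, so I'll lift, open and grasp lower.

```bash
python3 - <<'E'
from h import *
arm.line_to([*R40,.04]);arm.let_go();st("open")
t=arm.get_image("top");s=arm.get_image("side")
arm.line_to([*R40,.0015],v=.08);st("down")
arm.grasp();x=st("grip")
if x["grip_width"]<.045:
    arm.line_to([*R40,.04])
E
```

```text
open t 6.26 p [0.4714 0.117  0.04  ] F [-0.6 -1.3 -0.4] w 0.0855 ff 0.0
down t 6.99 p [0.4713 0.117  0.0013] F [0.6 0.1 0.4] w 0.0854 ff 0.0
grip t 7.76 p [0.4714 0.117  0.0015] F [ 0.7  0.5 -0.4] w 0.0002 ff 0.0
```

```bash
python3 - <<'E'
from h import *
st()
t=arm.get_image("top");s=arm.get_image("side")
a=pix(s,[*R40,.03]).astype(int);b=pix(t,[*R40,.03]).astype(int)
I=[cv2.resize(im["pixels"][c[1]-35:c[1]+35,c[0]-45:c[0]+45,::-1],None,fx=4.4,fy=4.4,interpolation=cv2.INTER_CUBIC) for im,c in((s,a),(t,b))]
cv2.imwrite("pics/s2.png",np.hstack(I)); print(a,b,pix(s,[*R40,.04]),pix(s,[*R40,.032]))
E
```

```text
t 8.17 p [0.472  0.117  0.0404] F [-0.4  0.4 -0. ] w -0.0002 ff 0.0
[301 291] [188 237] [301.34127047 288.07215775] [301.11765602 290.58316837]
```

View pics/s2.png

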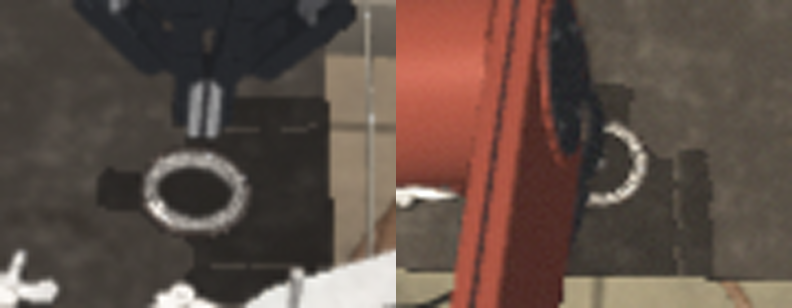

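```bash
cat >> h.py <<'E'
def feel(p,z0,z1,dz,f,v=.03):
    """step down until the upward force passes f"""
    z=z0
    while z>=z1-1e-9:
        arm.line_to([p[0],p[1],z],v=v);F=arm.state()["force"][2]
        if abs(F)>f:return z,F
        z-=dz
    return None,F
E
python3 - <<'E'
from h import *
p=[.4714,.045]
arm.line_to([*p,.02],v=.25);print(feel(p,.001,-.015,.002,5));st()
arm.line_to([*p,.04]);arm.let_go();st("open")
E
```

```text
(-0.015000000000000001, np.float64(15.104410856234745))
 t 11.5 p [ 0.4717  0.045  -0.0137] F [-5.6  1.2 15.1] w -0.0001 ff 7.4
open t 12.8 p [0.4714 0.045  0.04  ] F [-0.1  0.   0. ] w 0.0851 ff 0.0
```

The shut fingertips touched the bench at TCP z ≈ -13 mm, so the tips sit well behind the nominal nose. I'll regrasp with that offset.

```bash
python3 - <<'E'
from h import *
arm.line_to([*R40,.04],v=.25)
arm.line_to([*R40,-.017],v=.1);st("down")
arm.grasp();x=st("grip")
if x["grip_width"]>.045:
    arm.line_to([*R40,.08],v=.15);st("up")
else: arm.line_to([*R40,.04])
t=arm.get_image("top");s=arm.get_image("side")
a=pix(s,[*R40,.09]).astype(int);b=pix(t,[*R40,.07]).astype(int)
I=[cv2.resize(im["pixels"][c[1]-35:c[1]+35,c[0]-45:c[0]+45,::-1],None,fx=4.4,fy=4.4,interpolation=cv2.INTER_CUBIC) for im,c in((s,a),(t,b))]
cv2.imwrite("pics/s3.png",np.hstack(I)); print(a,b)
E
```

```text
down t 13.96 p [ 0.4717  0.1168 -0.0168] F [ 0.9  0.3 -0.3] w 0.085 ff 0.0
grip t 14.4 p [ 0.4723  0.1171 -0.0156] F [-1.5 -1.2  8.2] w 0.0503 ff 60.6
up t 15.2 p [0.4707 0.117  0.0792] F [-0.2 -0.4 -0.6] w 0.0502 ff 62.2
[302 271] [184 236]
```

View pics/s3.png

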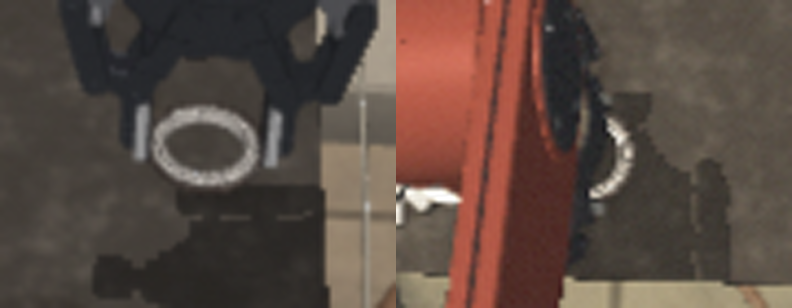

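```bash
python3 - <<'E'
from h import *
arm.line_to([*R40,-.005],v=.2);arm.line_to([*R40,-.0155],v=.06);st("put");arm.let_go();arm.line_to([*R40,.0],v=.15)
O=best([*R40,.0],np.pi/2);arm.goto([*R40,.0],O);arm.line_to([*R40,-.0145],v=.1)
arm.grasp();st("grip");arm.line_to([*R40,.08],v=.2);st("up")
E
```

```text
put t 16.2 p [ 0.4717  0.117  -0.0151] F [ 0.8  0.2 -0.8] w 0.0505 ff 62.2
grip t 19.03 p [ 0.472   0.1171 -0.0133] F [-2.  -0.6  7.7] w 0.0498 ff 60.7
up t 19.66 p [0.4709 0.117  0.0794] F [ 0.1 -0.2 -0.9] w 0.0499 ff 62.1
```

```bash
python3 - <<'E'
from h import *
p=[*PORT,.10];O=best(p,np.pi/2);arm.line_to([*R40,.12],v=.3);arm.goto(p,O);x=st("over")
t=arm.get_image("top");s=arm.get_image("side")
c=pix(s,[*PORT,.09]).astype(int);b=pix(t,[*PORT,.09]).astype(int)
I=[cv2.resize(im["pixels"][c[1]-35:c[1]+45,c[0]-40:c[0]+40,::-1],None,fx=5,fy=5,interpolation=cv2.INTER_CUBIC) for im,c in((s,c),(t,b))]
cv2.imwrite("pics/s4.png",np.hstack(I)); print(c,b)
z=x["position"][2]+.0133+.0045
for nm,im in(("side",s),("top",t)):print(nm,circ(im,x["position"][:2],z,.027))
E
```

```text
over t 20.71 p [0.6379 0.0433 0.0979] F [ 0.5  0.4 -0. ] w 0.0499 ff 62.3
[222 241] [217 169]
side (array([0.64029544, 0.04456445]), np.int64(55), np.float64(0.0015169164595442534))
top (array([0.6361264 , 0.04315757]), np.int64(27), np.float64(0.001253360141034305))
```

View pics/s4.png

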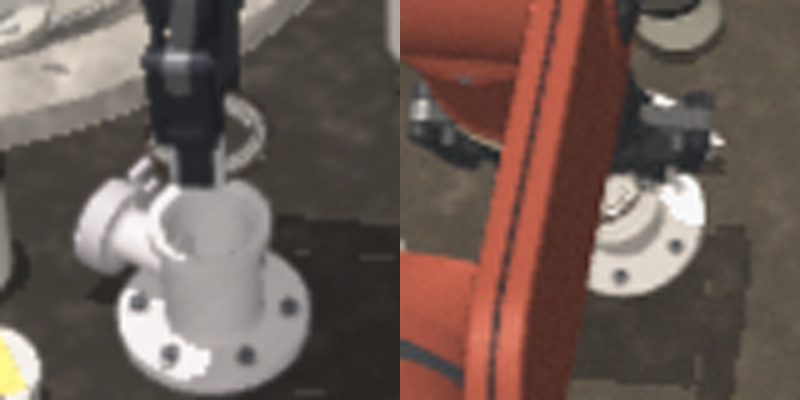

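The side view shows the ring held at crop (215,135) above the port flange centre at (211,222). The fitted side offset is about 1–2 mm, which is inside the chamfer capture. I'll lower it by feel.

```bash
python3 - <<'E'
from h import *
p=[.6397,.0427]
arm.line_to([*p,.056],v=.15);print(feel(p,.0535,.047,.0008,5));x=st()
E
```

```text
(0.047899999999999984, np.float64(8.226274841659853))
 t 23.25 p [0.6403 0.0427 0.0493] F [-3.   0.3  8.2] w 0.0498 ff 63.6
```

```bash
python3 - <<'E'
from h import *
arm.let_go();arm.line_to([.6397,.0427,.10],v=.2)
s=arm.get_image("side");print("ring seated side",circ(s,[.64,.0427],.067,.027))
a=np.arctan2(.054,.072)+np.pi/2
p=[*RED,.12];arm.goto(p,best(p,a));st("over")
arm.line_to([*RED,.019],v=.2);st("down");arm.grasp();x=st("grip")
if x["grip_width"]>.025:
    arm.line_to([*RED,.17],v=.25);st("up")
t=arm.get_image("top");s=arm.get_image("side")
cc=pix(s,[*PORT,.06]).astype(int);b=pix(s,[*RED,.15]).astype(int)
I=[cv2.resize(s["pixels"][c[1]-35:c[1]+45,c[0]-40:c[0]+40,::-1],None,fx=5,fy=5,interpolation=cv2.INTER_CUBIC) for c in(cc,b)]
cv2.imwrite("pics/s5.png",np.hstack(I))
E
```

```text
ring seated side (array([0.64168498, 0.04419073]), np.int64(61), np.float64(0.0013254778886437485))
over t 25.94 p [ 0.4757 -0.1728  0.1197] F [ 0.5  0.3 -0.2] w 0.0852 ff 0.0
down t 26.6 p [ 0.4763 -0.1732  0.0196] F [ 1.  -0.3  0.6] w 0.0856 ff 0.0
grip t 27.13 p [ 0.4764 -0.1733  0.0203] F [-1.7  1.   7.3] w 0.0347 ff 59.0
up t 27.88 p [ 0.4748 -0.1725  0.1685] F [-0.7  0.2 -2. ] w 0.0344 ff 59.9
```

View pics/s5.png

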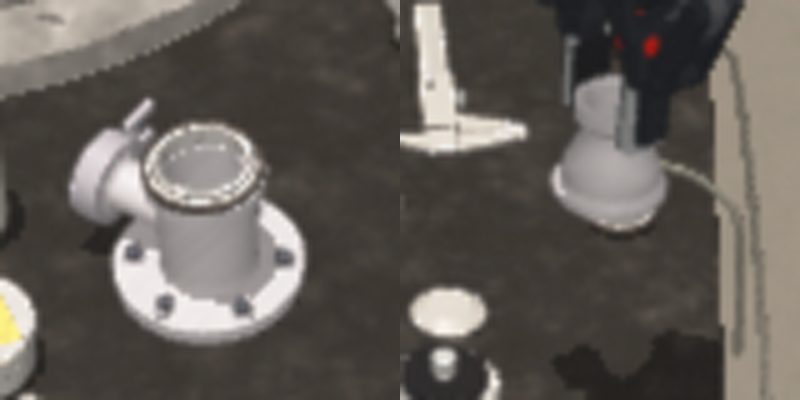

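The side view shows the large ring flush in the port (crop (203,160)) and the reducer held upright. Now I'll place it.

```bash
python3 - <<'E'
from h import *
p=[.640,.0427]
a=np.pi/2;q=[*p,.18];arm.goto(q,best(q,a));arm.line_to([*p,.098],v=.2);arm.hold(.2);st("pre");print(feel(p,.096,.0875,.0008,6));x=st()
E
```

```text
pre t 29.8 p [0.6415 0.0425 0.1003] F [ 0.1  0.1 -1. ] w 0.0344 ff 59.9
(0.08800000000000005, np.float64(8.341675369068694))
 t 32.55 p [0.6403 0.0427 0.0894] F [-4.5  0.3  8.3] w 0.0346 ff 60.7
```

```bash
python3 - <<'E'
from h import *
arm.let_go();arm.line_to([.640,.0427,.16],v=.2)
P=[.4597,-.3445]
s=arm.get_image("side");t0=arm.get_image("top")
print("reducer",circ(s,[.64,.0427],.119,.0187,sector=(-.2,-.98)))
q=[*P,.12];arm.goto(q,best(q,np.pi/2));st("over")
arm.line_to([*P,.0],v=.2);arm.line_to([*P,-.0135],v=.08);st("down");arm.grasp();x=st("grip")
if x["grip_width"]>.025:
    arm.line_to([*P,.10],v=.25);st("up")
t=arm.get_image("top");s2=arm.get_image("side")
cc=pix(s,[*PORT,.09]).astype(int);b=pix(s2,[*P,.11]).astype(int)
I=[cv2.resize(im["pixels"][c[1]-40:c[1]+40,c[0]-40:c[0]+40,::-1],None,fx=5,fy=5,interpolation=cv2.INTER_CUBIC) for im,c in((s,cc),(s2,b))]
cv2.imwrite("pics/s6.png",np.hstack(I))
E
```

```text
reducer (array([0.64064884, 0.04192679]), np.int64(30), np.float64(0.0008973455728643903))
over t 35.29 p [ 0.4604 -0.3438  0.1201] F [ 0.4  0.1 -0.2] w 0.0852 ff 0.0
down t 36.36 p [ 0.4595 -0.3443 -0.0136] F [-0.2  0.1 -0.5] w 0.0851 ff 0.0
grip t 36.9 p [ 0.4601 -0.3449 -0.0127] F [-1.   0.3  6.1] w 0.0344 ff 59.1
up t 37.5 p [ 0.4596 -0.3444  0.1   ] F [ 0.3 -0.3 -1.1] w 0.0341 ff 59.7
```

View pics/s6.png

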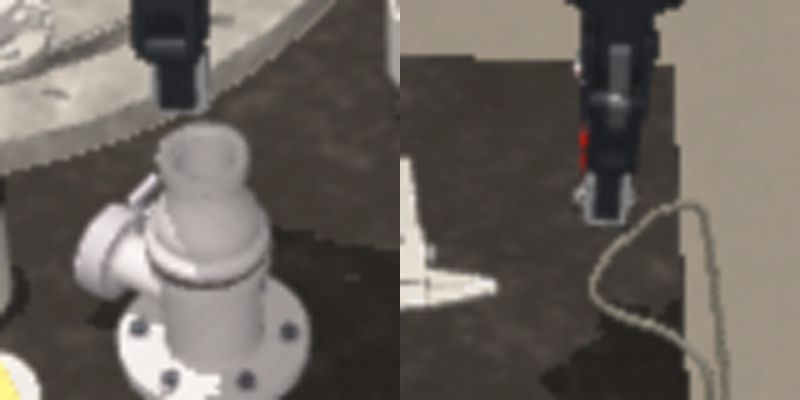

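The side view shows the reducer seated upright (top at crop (203,155)) and the medium ring gripped behind the finger. The ring's sleeve may be 2–3 mm off along the pad. I'll rotate the tool so the ring can be seen above the reducer.

```bash
python3 - <<'E'
from h import *
p=[.640,.0427]
arm.line_to([.4597,-.3445,.2],v=.4);q=[*p,.15];arm.goto(q,best(q,0.));arm.hold(.3);x=st("pre")
s=arm.get_image("side");t=arm.get_image("top")
b=pix(s,[*p,.15]).astype(int);c=pix(t,[*p,.15]).astype(int)
I=[cv2.resize(im["pixels"][c[1]-25:c[1]+25,c[0]-25:c[0]+25,::-1],None,fx=8,fy=8,interpolation=cv2.INTER_CUBIC) for im,c in((s,b),(t,c))]
cv2.imwrite("pics/s7.png",np.hstack(I));print(b,c,"axis px",pix(s,[*x["position"][:2],x["position"][2]+.0127+.009]),x["eef_rot"][:,0])
print(circ(s,x["position"][:2],x["position"][2]+.0127+.0085,.012,tol=.006))
E
```

```text
pre t 39.88 p [0.6401 0.0419 0.1503] F [0.2 1.1 0.1] w 0.0342 ff 59.8
[221 220] [213 163] axis px [221.3354916  212.22170983] [ 1.30642796e-03  9.99999144e-01 -7.23825676e-05]
(array([0.63778386, 0.04300609]), np.int64(19), np.float64(0.0011885189485436197))
```

View pics/s7.png

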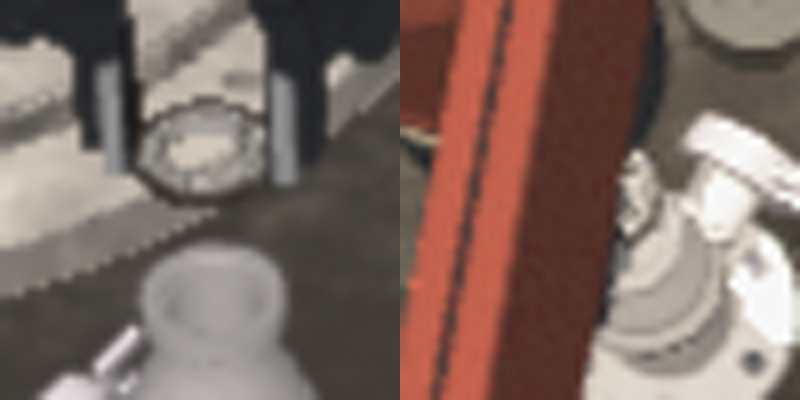

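```bash
python3 - <<'E'
from h import *
s=arm.get_image("side");o=np.array([196,195])
f=lambda x,y,z:plane(s,o+np.array([x+.5,y+.5])/8-.5,z)
print("ring mid",f(202,151,.1675),"far edge->c",f(202,97,.1695)+[0,.0192,0],"near",f(202,205,.1655)-[0,.0192,0])
print("red far->c",f(213.5,243,.119)+[0,.0187,0],"x",f(140,290,.119),f(287,290,.119))
st()
E
```

```text
ring mid [0.64149919 0.0406803  0.1675    ] far edge->c [0.64357089 0.04165659 0.1695    ] near [0.63948128 0.03924945 0.1655    ]
red far->c [0.64261591 0.04175854 0.119     ] x [0.65955591 0.0420538  0.119     ] [0.6215494  0.03941727 0.119     ]
 t 40.03 p [0.6401 0.0424 0.1501] F [0.4 0.7 0.4] w 0.0344 ff 59.8
```

The ring is level, at crop (202,151). Relative to the reducer rim (213,294) it sits about 1 mm low in y, so I'll correct for that and insert.

```bash
python3 - <<'E'
from h import *
p=[.6396,.0435]
arm.line_to([*p,.111],v=.12);arm.hold(.2);print(feel(p,.1095,.1018,.0008,4));st()
E
```

```text
(0.10310000000000004, np.float64(6.262032025880579))
 t 42.96 p [0.6402 0.0435 0.1042] F [-2.   0.6  6.3] w 0.0347 ff 63.7
```

```bash
python3 - <<'E'
from h import *
arm.let_go();arm.line_to([.6396,.0435,.17],v=.2)
s=arm.get_image("side")
G=[.547,-.119]
q=[*G,.17];arm.goto(q,best(q,0.));st("over")
arm.line_to([*G,.026],v=.2);st("down");arm.grasp();x=st("grip")
if x["grip_width"]>.04:
    arm.line_to([*G,.25],v=.3);st("up")
    p=[.640,.0430];q=[*p,.22];arm.goto(q,best(q,0.));arm.hold(.3);st("pre")
s2=arm.get_image("side")
cc=pix(s,[*PORT,.10]).astype(int);b=pix(s2,[*PORT,.17]).astype(int)
I=[cv2.resize(im["pixels"][c[1]-40:c[1]+40,c[0]-40:c[0]+40,::-1],None,fx=5,fy=5,interpolation=cv2.INTER_CUBIC) for im,c in((s,cc),(s2,b))]
cv2.imwrite("pics/s8.png",np.hstack(I));print(b)
E
```

```text
over t 44.82 p [ 0.5472 -0.1184  0.1696] F [ 0.2 -0.  -0.4] w 0.0855 ff 0.0
down t 45.68 p [ 0.5482 -0.1188  0.027 ] F [ 0.5 -0.5  0.8] w 0.0852 ff 0.0
grip t 46.1 p [ 0.5479 -0.1194  0.0277] F [-2.   0.4  6.9] w 0.0509 ff 61.4
up t 47.0 p [ 0.5458 -0.1186  0.2477] F [-0.4  0.6 -2.9] w 0.0506 ff 62.8
pre t 48.08 p [0.64   0.0418 0.2204] F [-0.3 -0.2 -2.7] w 0.0509 ff 62.8
[221 213]
```

View pics/s8.png

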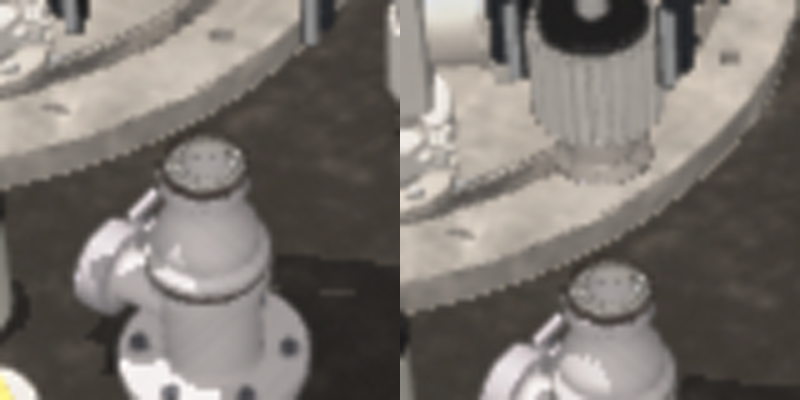

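```bash
python3 - <<'E'
from h import *
s=arm.get_image("side");o=np.array([181,173])
f=lambda x,y,z:plane(s,o+np.array([x+.5,y+.5])/5-.5,z)
print("gauge foot near->c",f(203,182,.1927)-[0,.020,0],"cyl x",f(130,70,.247),f(264,70,.247))
print("ring25 belt far->c",f(210,262,.123)+[0,.0192,0],"belt near",f(210,325,.119)-[0,.0192,0])
st()
E
```

```text
gauge foot near->c [0.63792385 0.03536806 0.1927    ] cyl x [0.6636244  0.05423763 0.247     ] [0.61290249 0.05058026 0.247     ]
ring25 belt far->c [0.64121267 0.04660485 0.123     ] belt near [0.63752881 0.04139845 0.119     ]
 t 48.18 p [0.64   0.0422 0.2204] F [ 0.4 -0.3 -3.2] w 0.0504 ff 62.8
```

```bash
python3 - <<'E'
from h import *
arm.line_to([.640,.0427,.164],v=.15);arm.hold(.2);x=st("pre")
s=arm.get_image("side")
c=pix(s,[*PORT,.15]).astype(int)
I=cv2.resize(s["pixels"][c[1]-28:c[1]+28,c[0]-25:c[0]+25,::-1],None,fx=10,fy=10,interpolation=cv2.INTER_LANCZOS4)
cv2.imwrite("pics/s9.png",I);print(c)
b=x["position"][2]-.0277
for y in(.0357,.0387,.0417,.0447): print(y,"foot c/near/far px10",[((pix(s,[x["position"][0],y+d,b])-c+[25,28])*10).round() for d in(0,.02,-.02)])
print("ring top c",((pix(s,[.640,.0427,.1255])-c+[25,28])*10).round())
print("cyl top far y.0427",((pix(s,[x["position"][0],.0427-.02625,b+.067])-c+[25,28])*10).round(),"cyl bottom near",((pix(s,[x["position"][0],.0427+.02625,b+.026])-c+[25,28])*10).round())
E
```

```text
pre t 48.91 p [0.6411 0.0427 0.1658] F [ 1.1  0.8 -2. ] w 0.0508 ff 62.8
[221 220]
0.0357 foot c/near/far px10 [array([259., 304.]), array([247., 371.]), array([270., 239.])]
0.0387 foot c/near/far px10 [array([257., 314.]), array([246., 381.]), array([268., 249.])]
0.0417 foot c/near/far px10 [array([255., 324.]), array([244., 392.]), array([267., 258.])]
0.0447 foot c/near/far px10 [array([254., 334.]), array([242., 402.]), array([265., 268.])]
ring top c [263. 372.]
cyl top far y.0427 [256.  -6.] cyl bottom near [234. 322.]
```

View pics/s9.png

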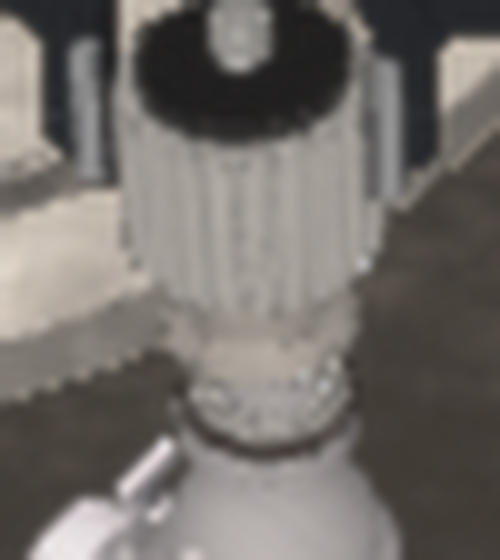

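The side view shows the gauge foot centred at about u=260 over the ring at about 265. The y estimate is uncertain by about 2 mm, so I'll lower by feel and compare against the expected seating height of 0.1507.

```bash
python3 - <<'E'
from h import *
p=[.640,.0435]
arm.line_to([*p,.157],v=.1);arm.hold(.2);print(feel(p,.1560,.1490,.0008,4));st()
E
```

```text
(0.14960000000000004, np.float64(4.995744043280496))
 t 51.66 p [0.6406 0.0434 0.1507] F [-1.3  0.2  5. ] w 0.0508 ff 63.5
```

It seated at 0.1507, as expected. Release, retreat and check.

```bash
python3 - <<'E'
from h import *
arm.let_go();arm.line_to([.640,.0435,.27],v=.15);q=[.45,-.2,.3];arm.goto(q,best(q,0.));arm.hold(.5);st()
s=arm.get_image("side");t=arm.get_image("top")
b=pix(s,[*PORT,.10]).astype(int);d=pix(t,[*PORT,.10]).astype(int)
I=[cv2.resize(im["pixels"][c[1]-50:c[1]+40,c[0]-40:c[0]+40,::-1],None,fx=5,fy=5,interpolation=cv2.INTER_CUBIC) for im,c in((s,b),(t,d))]
cv2.imwrite("pics/s10.png",np.hstack(I))
E
```

```text
t 54.73 p [ 0.4501 -0.1998  0.2999] F [ 0.   0.2 -0.4] w 0.0855 ff 0.0
```

View pics/s10.png

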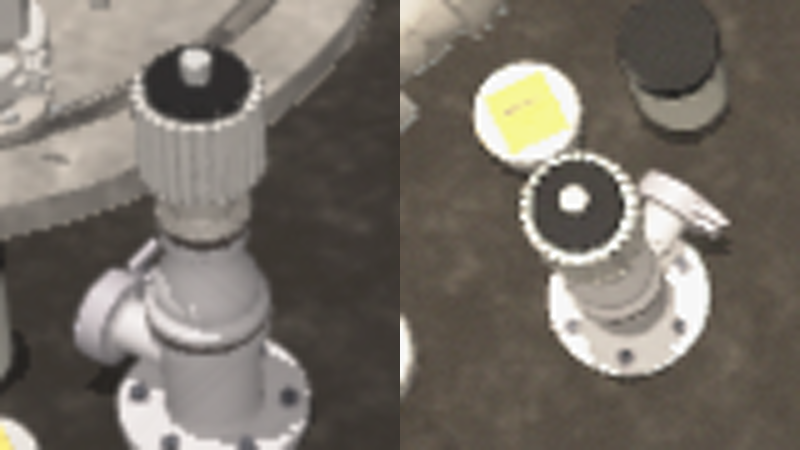

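Both views show the complete stack upright, with thin even seams at side-crop (203,238) and (208,345).

```bash
python3 -c "
from station import arm
print(arm.job_done())"
```

```text
the job is handed in; nothing more can be done
None
```

I built the joint on the port in order (large ring, reducer, medium ring, gauge) and handed it in at about 55 s; each piece seated within 0.5 mm of its expected height, and the last pictures show the stack upright and free, but no verdict came back.

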